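# Clear the warming well's lid, then hold it open at the red mark

## Task

The cook wants to look into the warming well without losing its warmth: take the white ramekin off the closed lid and set it down gently and upright in the baking tray. Then lift the lid by its black bar handle, smoothly and without letting it fall, until the yellow pointer on its end stands within the red mark on the white quadrant, and finish while still holding the lid by the handle there, quite still. Leave everything else where it is.

Things in the scene. Friction and masses are not known exactly. Their poses are not given: they have to be found in the camera images.
- well: Countertop warming well, open dark blue box 220 (x) x 240 (y) x 100 mm high, fixed, covered by a steel lid (top 112 mm above the table when shut). Origin: centre of underside; z up, x along the hinge (black control panel on the -x end), y from handle side to hinge side. On the +x end, 124 mm from the centre, a thin white quadrant arc (radius 152 to 176 mm about the hinge) rises 270 mm above the table.
- hinge (a point): Midpoint of the lid's hinge axis, on the well's frame at well x 0, y +120, z 106 mm. The axis runs along the well's x.
- lid: The hinged lid with its bar handle: steel plate 220 x 236 x 12 mm, about 0.6 kg. Origin on the hinge axis, midway; its x runs along the hinge, -y from the hinge to the free edge, z out of its top face. Lid angle: 0 shut (z upright), growing as the handle side swings up, stop at 1.15 rad. The hinge turns freely: the lid falls shut when let go.
- handle (a point): Middle of the black bar handle on the lid: a round bar 10 mm thick and 130 mm long, parallel to the hinge, its axis 40 mm above the lid's top face (152 mm above the table when shut), on a post at each end; 205 mm from the hinge along the lid. The bar can turn in a 40 N grip as the lid swings, so the gripper can stay pointing down.
- pointer (a point): Tip of the flat yellow pointer on the lid's end next to the quadrant, 147 mm from the hinge axis.
- mark (a point): Middle of the inner edge of the red mark, a block clamped on the quadrant, 26 mm long along the arc; this point is 147 mm from the hinge axis, in the pointer's plane. The lid stands at the mark when pointer and mark points meet (lid angle between 0.45 and 0.9 rad). It does not move during the job.
- ramekin: White ceramic ramekin to clear away, a straight-sided empty cup 55 mm in diameter, 45 mm high, 4 mm wall, about 0.11 kg, standing on the shut lid between handle and hinge. Origin: centre of its underside, z up.
- tray: Aluminium baking tray, fixed, 270 (x) x 210 (y) mm, rim 22 mm high, floor 4 mm thick. Origin: centre of its underside. Its far half (+x) holds two grey ramekins; its near half (centre at x -60 mm) is free.
- ramekin_b: Grey ramekin with red filling in the far half of the tray, same size as the white one; leave alone. Origin: centre of its underside.
- ramekin_c: The second grey ramekin in the far half of the tray; leave alone. Origin: centre of its underside.
- bottle: Green glass bottle, 60 mm in diameter, 190 mm high, upright left of the well; leave alone. Origin: centre of its underside.
- jar: Amber jar with white cap, 60 mm in diameter, 80 mm high, between the robot and the well, on the left; leave alone. Origin: centre of its underside.
- bowl: Blue bowl, 130 mm in diameter, 55 mm high, beyond the well on the left; leave alone. Origin: centre of its underside.
- spatula: Spatula lying near the table's far edge; leave alone. Origin: on the underside, within the tool's length.
Mind the look-alikes: they are no part of the job. What is shaped like the ramekin but green is not meant.

How it is judged:
On the way, in this order (a step that is already met when the one before it is completed fails the run):
1. the white ramekin stands released and upright in the tray, the lid still shut (x of ramekin in the frame of tray between -0.115 and 0.115 m and y of ramekin in the frame of tray between -0.085 and 0.085 m and z of ramekin in the frame of tray below 0.01 m and angle between ramekin's own z axis and vertical below 0.15 rad and linear speed of ramekin below 0.03 m/s and contact force between the fingers and ramekin below 0.1 N and angle between lid's own z axis and vertical below 0.06 rad), for 0.2 s.
2. the fingers hold the lid with its pointer within the red mark (distance between pointer and mark below 0.0135 m and contact force between the fingers and lid above 0.8 N), for 0.2 s.
At the end, for the whole second after the job is handed in: The program ends holding: the lid is carried by the fingers alone (more than 0.8 N on it, no loose thing touching it), its pointer point within 13.5 mm of the mark point, the lid still (under 0.08 rad/s), and the white ramekin released, upright (within 0.15 rad) and at rest on the tray's floor (all of step 2 and angular speed of lid below 0.08 rad/s and x of ramekin in the frame of tray between -0.115 and 0.115 m and y of ramekin in the frame of tray between -0.085 and 0.085 m and z of ramekin in the frame of tray below 0.01 m and angle between ramekin's own z axis and vertical below 0.15 rad and linear speed of ramekin below 0.03 m/s and contact force between the fingers and ramekin below 0.1 N and contact force between lid and ramekin below 0.2 N and contact force between lid and ramekin_b below 0.2 N and contact force between lid and ramekin_c below 0.2 N and contact force between lid and bottle below 0.2 N and contact force between lid and jar below 0.2 N and contact force between lid and bowl below 0.2 N and contact force between lid and spatula below 0.2 N); the arm keeps its last pose, push and grip.
It fails at once if a bystander is disturbed (moved more than 30 mm) (distance of any of ramekin_b, ramekin_c, bottle, jar, bowl, spatula from where it was at the start of the episode above 0.03 m).
It fails at once if the white ramekin is dropped or thrown (contact force between the fingers and ramekin below 0.05 N and linear speed of ramekin above 0.6 m/s).
It fails at once if the lid is let fall or flung (over 1.5 rad/s) (angular speed of lid above 1.5 rad/s).
It also fails if it takes over 59 s, if anything falls off the work surface, if the arm or the gripper's body presses on something with over 40 N, if the wrist force passes 120 N, or if a joint passes its speed limit or range.

## Robot

A 6-joint arm with a two-finger parallel gripper is mounted at the origin on the work surface. World frame = base frame: x ahead of the robot, y to its left, z up, the work surface at z = 0. Lengths are in m, angles in rad, forces in N, time in s.
With the tool pointing down it reaches from about 0.325 to 0.75 m from the base axis. Payload 7.6 kg.
Tool frame: the origin (TCP) lies on the centre line of the jaws, within the pads' length; the fingertips stand 19 mm ahead of it and the grasp point (between the pads) is the TCP (robot.tip_extent is the distance from the TCP to the fingertips, in m); z points along the fingers, x is the direction in which the jaws open and shut, and the axes are right-handed (so a half turn about z gives the same grasp; the last joint's range is limited). The gripper opens to 85 mm and grips with 20 to 120 N. Pads are 22 mm wide; open, the fingers measure 114 mm over their backs; the gripper's body (76 mm by 85 mm) begins 54 mm behind the grasp point. The pads swing forward as they close: fully open they stand 13 mm farther back than shut.
Start: joints at [1.074, 0.052, 1.401, -0, 1.689, -0.07], TCP at [0.217, 0.478, 0.25] pointing down, gripper open.
Joint ranges: [-2.9, 2.9], [-0.91, 2.17], [0.12, 2.37], [-1.06, 4.2], [0.26, 2.73], [-2.93, 2.93]. Speed limits (rad/s): [2.57, 2.57, 3.01, 3.14, 3.14, 3.14].

## Interface

Orientations are given as a rotation vector (axis times angle).
In Python, from station import robot, capture, camera_info, ticket gives the robot as it stands.
- The arm moves only by the shell command python3 -m creep 'ROWS' [FORCE]. ROWS is JSON, a list of rows, each a list of 7 numbers: the turn, a rotation vector about the tool's x, y, z in units of 6 degrees (1.0 is 6 degrees), then the shift along the tool's x, y, z in units of 30 mm (1.0 is 30 mm), then the closure, from -1 (fully open) to 1 (shut). In form: [[wx, wy, wz, dx, dy, dz, fingers], ...]. A call has 1 to 20 rows; each row is the pose to reach, as a shift and turn from the pose measured when the call began, along the tool's axes at that moment; what a row does not reach only later rows make up. A row lasts 1/8 s, in which the tool goes at most 62.5 mm and 10.7 degrees, less where a joint would pass 70% of its speed; a pose out of reach is approached as far as the arm can. A call with a gripper value outside its range is refused whole. The fingers move at their own pace and stop on an object; FORCE is the grip in N (left out, the last holds). Time passes only in rows, so rows that repeat a pose let the fingers close. It gives the time, the measured TCP pose, the force and the opening at its end, in the units of the state.
- robot.get_state(): the state, without advancing time (a new reading comes with each control period).
- capture(name): name is "scene" or "top" or "wrist"; returns the picture (420x560x3 uint8, red, green, blue); there is no depth.
- camera_info(name): a dict with "camera_matrix" (3x3 intrinsics, pixels), "k1" (the pictures are not rectified: a ray, as slopes to the right and down, at radius r is drawn at 1 + k1 r^2 times it, then the intrinsics apply), "T" (4x4, takes a point from camera to world coordinates). Camera axes: x right, y up, looking along -z (the intrinsics and any distortion apply to the point x, -y, -z); pixel columns grow to the right and rows downward; lengths in m; the calibration is good to about 2 mm. A picture is of the moment at which its call begins: read the wrist's pose just before it. camera_info takes no time and is no camera call; for the wrist camera it gives the pose at the moment of the call.
- ticket.sign_off(): hands the job in, once; it reports no verdict.
The state is a dict: "t": time; "joints": joint angles; "qd": joint speeds; "joint_efforts": joint torques, N m; "tool_pos": TCP position; "tcp_rot": TCP orientation; "force": force on the tool from outside, world axes, zero at the start; "moment": the same for the moment, N m; "finger_gap": opening from 0.0 (shut) to 1.0 (fully open).
Only numpy, scipy, OpenCV 4.12 (cv2) and the standard library are available. Lean on these libraries where they do the work, as an engineer would, in place of code of your own. Each camera call takes 0.05 s, during which the arm holds its last target.

## Working session

There is one attempt and no reset: what is moved stays moved. The work goes in short steps, Python scripts to look and compute and a shell command to move; the robot and the scene stay as the last step left them, time stands still between calls to the robot, and variables do not carry over. Pictures are saved under pics/ and viewed, and the job is handed in when it is done.

```bash
mkdir -p pics; ls
python3 - <<'E'
from station import robot,capture,camera_info
import cv2
print(robot.get_state())
for n in ("scene","top","wrist"):
    i=camera_info(n);print(n,i)
    cv2.imwrite(f"pics/{n}0.png",capture(n)[:,:,::-1])
E
```

```text
pics
{'t': 0.0, 'joints': array([ 1.07371780e+00,  5.28628701e-02,  1.40174160e+00,  2.31098480e-05,
        1.68857916e+00, -7.03058770e-02]), 'qd': array([-0.00054829,  0.00041183, -0.00074087,  0.00042357,  0.00123654,
        0.00139347]), 'joint_efforts': array([ 2.13436242e-04, -3.81652880e+01, -3.60199428e+01, -1.06290322e-04,
        6.03375796e-03, -2.33007546e-05]), 'tool_pos': array([0.21716389, 0.47768476, 0.24945021]), 'tcp_rot': array([ 2.64086453e+00,  1.70022163e+00, -2.20792840e-03]), 'force': array([0.10222524, 0.27229545, 0.15037917]), 'moment': array([ 0.0012487 ,  0.00023249, -0.04447681]), 'finger_gap': 1.0024628558746964}
scene {'camera_matrix': array([[479.9276623 ,   0.        , 273.95341775],
       [  0.        , 479.9276623 , 203.7505749 ],
       [  0.        ,   0.        ,   1.        ]]), 'k1': -0.10335799077267034, 'T': array([[-0.70394195, -0.54070193,  0.46055092,  1.12304141],
       [ 0.71015244, -0.54696753,  0.44329452,  0.59787842],
       [ 0.0122162 ,  0.63911497,  0.76901419,  1.10467519],
       [ 0.        ,  0.        ,  0.        ,  1.  
[... 224 characters left out ...]
ay([[-0.00728891,  0.98342653, -0.18116051,  0.34554022],
       [-0.99993023, -0.00885214, -0.00782194,  0.02629574],
       [-0.00929596,  0.18109085,  0.98342244,  1.17903383],
       [ 0.        ,  0.        ,  0.        ,  1.        ]])}
wrist {'camera_matrix': array([[348.62849541,   0.        , 269.95135252],
       [  0.        , 348.62849541, 212.24628137],
       [  0.        ,   0.        ,   1.        ]]), 'k1': -0.01612442275504281, 'T': array([[ 0.41341163, -0.87505092, -0.25174733,  0.15289782],
       [ 0.91054356,  0.39695683,  0.11548031,  0.50692262],
       [-0.00111833, -0.27696781,  0.96087855,  0.37445571],
       [ 0.        ,  0.        ,  0.        ,  1.        ]])}
```

View pics/scene0.png

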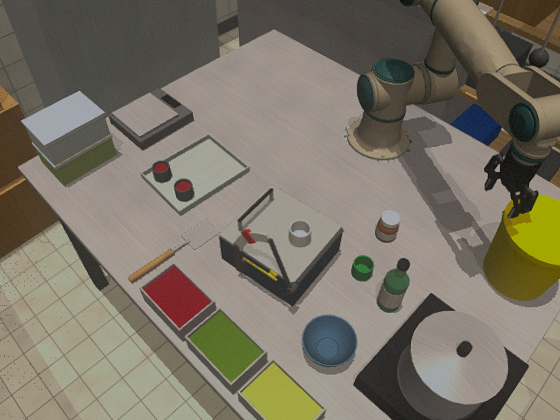

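View pics/top0.png

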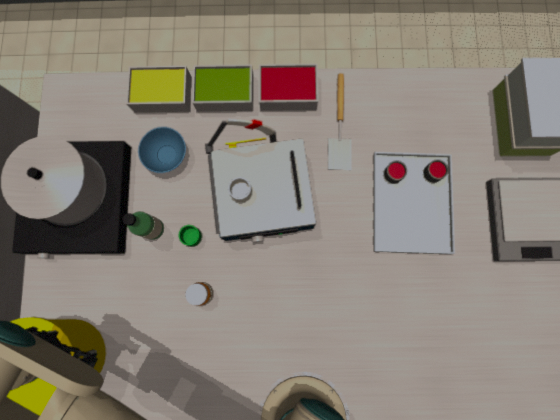

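View pics/wrist0.png

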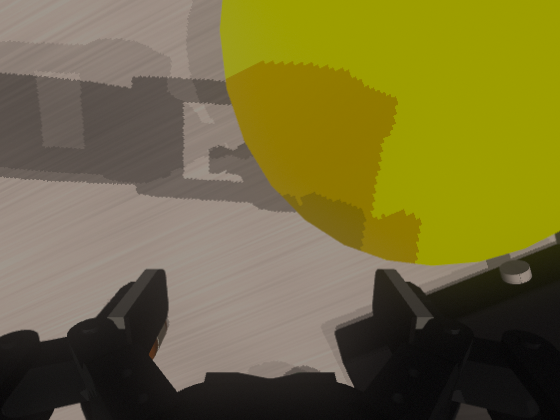

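The white ramekin is at top (241,190), on the lid. The only similar things are the green cup at (190,236), the two grey ramekins with red filling at (397,171) and (437,170), and the jar cap at (198,294). The handle is at (296,180), the red mark at (253,124) and the pointer at (245,142). I'll check these in close crops.

Run:
```python
import cv2
a=cv2.imread("pics/top0.png");b=cv2.imread("pics/scene0.png")
cv2.imwrite("pics/ctop.png",cv2.resize(a[105:255,190:330],None,fx=4,fy=4,interpolation=2)[:600])
cv2.imwrite("pics/cscene.png",cv2.resize(b[175:310,210:360],None,fx=4.4,fy=4.4,interpolation=2))
cv2.imwrite("pics/ctray.png",cv2.resize(a[140:270,360:470],None,fx=4,fy=4,interpolation=2))
```

```text
(no output)
```

View pics/ctop.png

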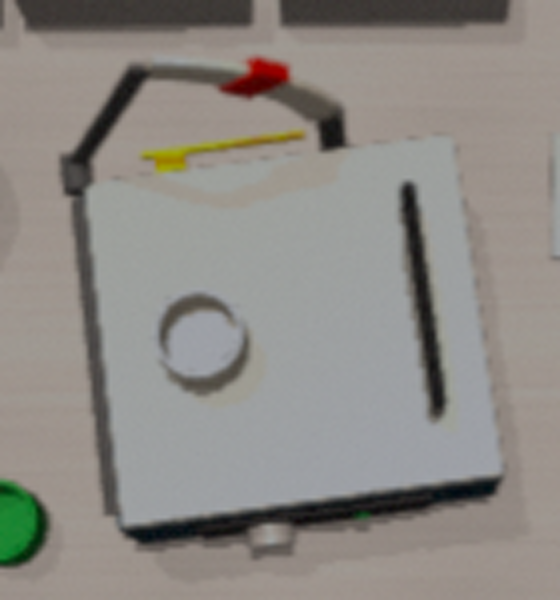

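View pics/cscene.png

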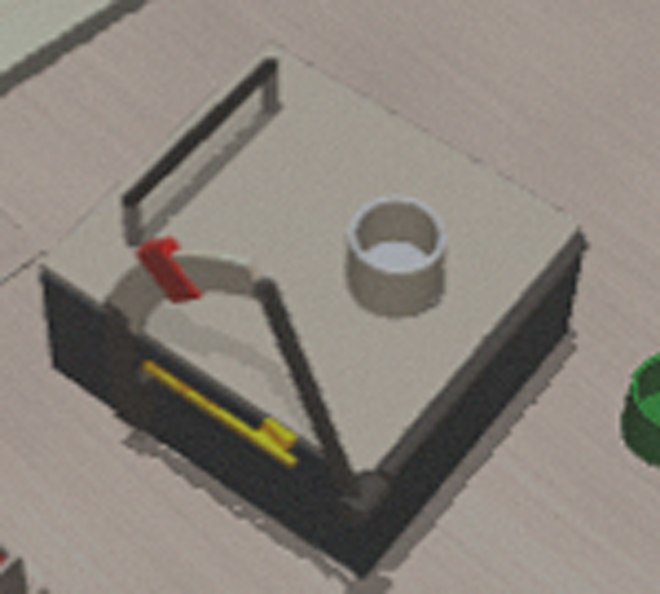

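View pics/ctray.png

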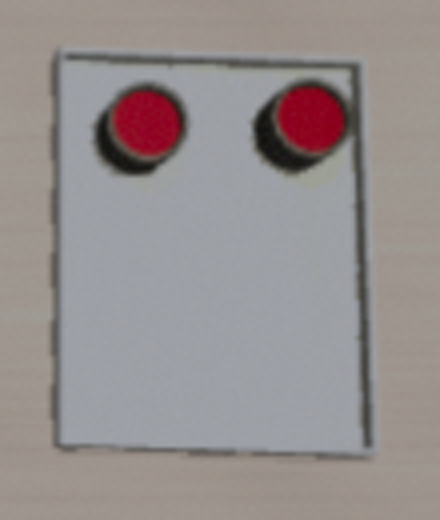

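```bash
cat > h.py <<'E'
import numpy as np
from station import camera_info
from scipy.optimize import least_squares
def proj(n,P,info=None):
    i=info or camera_info(n);T=np.array(i["T"]);P=np.atleast_2d(P)
    c=(P-T[:3,3])@T[:3,:3];u=c[:,0]/-c[:,2];v=-c[:,1]/-c[:,2]
    d=1+i["k1"]*(u*u+v*v);K=np.array(i["camera_matrix"])
    return np.c_[K[0,0]*u*d+K[0,2],K[1,1]*v*d+K[1,2]]
def atz(n,px,z,info=None):
    # point at height z
    f=lambda q:(proj(n,[[q[0],q[1],z]],info)[0]-px)
    return np.r_[least_squares(f,[.45,.0]).x,z]
def Rz(a):
    c,s=np.cos(a),np.sin(a);return np.array([[c,-s,0],[s,c,0],[0,0,1]])
E
python3 - <<'E'
from h import *
it=camera_info("top");isc=camera_info("scene")
lid=np.array([[212,150.75],[303.75,139.5],[315,225],[220.5,235.75]])
L=np.array([[.11,.120,.112],[.11,-.116,.112],[-.11,-.116,.112],[-.11,.120,.112]])
H=np.array([[292,151.25],[299,208.75]]);Hl=np.array([[.065,-.085,.155],[-.065,-.085,.155]])
P=np.r_[L,Hl];U=np.r_[lid,H]
w=lambda q,P:P@Rz(q[2]).T+[q[0],q[1],0]
s=least_squares(lambda q:(proj("top",w(q,P),it)-U).ravel(),[.5,0,0])
print("well",s.x,"res",s.fun.reshape(-1,2).round(1).tolist())
q=s.x
c=lambda x,y:[210+x/4.4,175+y/4.4]
print("scene lid proj",proj("scene",w(q,L),isc).round(1).tolist(),"handle",proj("scene",w(q,Hl),isc).round(1).tolist(), "seen handle",c(272,62),c(128,200))
ram=atz("top",[240.75,189.25],.157,it)
ram2=atz("scene",c(397,232),.157,isc)
print("ram",ram,ram2)
for k,p in enumerate([[374.5,153],[450,156.25],[453,253.75],[375,252]]): print("tray",atz("top",p,.022,it))
print('rb',atz("top",[397,171],.045,it),atz("top",[437.5,170],.045,it))
for th in np.arange(.4,.95,.05):
    a=th
    # pointer rest direction: -y, at angle th up
    out=[]
    for r in (.147,.164,.176):
        p=np.array([[.124,.12-r*np.cos(th),.106+r*np.sin(th)]])
        out+= [((proj("top",w(q,p),it)[0]-[190,105])*4).round(),((proj("scene",w(q,p),isc)[0]-[210,175])*4.4).round()]
    print(round(th,2),out)
p=np.array([[.124,.12-.147,.106]]);print(((proj("top",w(q,p),it)[0]-[190,105])*4),((proj("scene",w(q,p),isc)[0]-[210,175])*4.4))
E
```

```text
well [0.57428621 0.09477241 0.11097167] res [[-1.1, -0.3], [-0.1, 0.0], [-0.1, 0.3], [-1.8, 1.0], [1.7, 1.9], [1.4, -2.9]]
scene lid proj [[291.9, 282.2], [218.4, 231.9], [271.9, 182.5], [342.7, 224.8]] handle [[238.3, 216.8], [270.6, 186.8]] seen handle [271.8181818181818, 189.0909090909091] [239.0909090909091, 220.45454545454544]
ram [0.55993586 0.14420099 0.157     ] [0.56402024 0.1513867  0.157     ]
tray [ 0.68593214 -0.20405889  0.022     ]
tray [ 0.67515493 -0.41029494  0.022     ]
tray [ 0.41055813 -0.39858251  0.022     ]
tray [ 0.41728861 -0.19375902  0.022     ]
rb [ 0.62912741 -0.25707295  0.045     ] [ 0.63098853 -0.36524589  0.045     ]
0.4 [array([289., 109.]), array([149., 305.]), array([314., 102.]), array([127., 283.]), array([332.,  97.]), array([111., 267.])]
0.45 [array([283., 106.]), array([153., 300.]), array([308.,  99.]), array([131., 278.]), array([325.,  93.]), array([116., 262.])]
0.5 [array([277., 103.]), array([157., 297.]), array([301.,  95.]), array([136., 273.]), array([318.,  90.]), array([120., 257.])]
0.55 [array([270., 100.]), array([162., 293.]),
[... 360 characters left out ...]
246.,  92.]), array([180., 286.]), array([266.,  83.]), array([160., 261.]), array([281.,  76.]), array([147., 244.])]
0.75 [array([236.,  90.]), array([187., 285.]), array([256.,  80.]), array([168., 260.]), array([270.,  74.]), array([155., 242.])]
0.8 [array([227.,  88.]), array([194., 284.]), array([245.,  78.]), array([176., 259.]), array([259.,  71.]), array([163., 240.])]
0.85 [array([217.,  86.]), array([202., 284.]), array([234.,  76.]), array([185., 258.]), array([246.,  69.]), array([173., 240.])]
0.9 [array([206.,  84.]), array([210., 284.]), array([222.,  74.]), array([194., 258.]), array([233.,  66.]), array([182., 240.])]
[312.77638738 136.39392813] [137.44817479 352.03305876]
```

Run:
```python
import cv2
a=cv2.imread("pics/top0.png");b=cv2.imread("pics/scene0.png")
x=cv2.resize(a[110:150,225:290],None,fx=9,fy=9,interpolation=2)
y=cv2.resize(b[220:280,225:290],None,fx=9,fy=9,interpolation=2)
cv2.imwrite("pics/m1.png",x);cv2.imwrite("pics/m2.png",y)
```

```text
(no output)
```

View pics/m1.png

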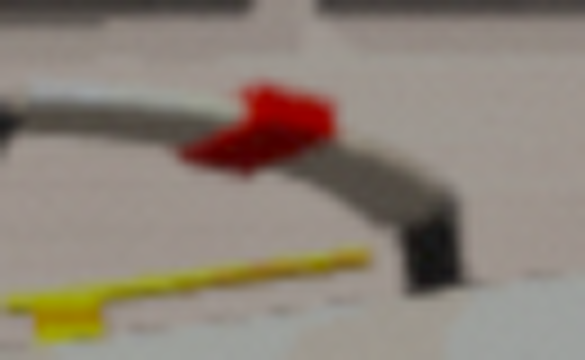

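View pics/m2.png

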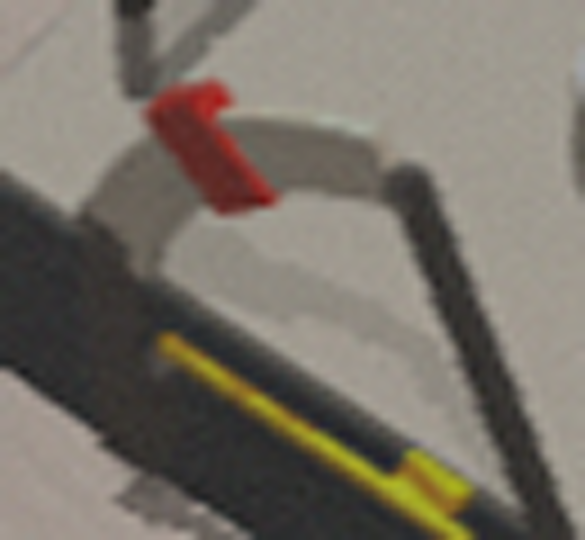

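Run:
```python
import cv2
a=cv2.imread("pics/top0.png");b=cv2.imread("pics/scene0.png")
cv2.imwrite("pics/m3.png",cv2.resize(b[180:250,212:290],None,fx=8,fy=8,interpolation=2))
cv2.imwrite("pics/m4.png",cv2.resize(b[210:300,275:350],None,fx=6,fy=6,interpolation=2))
```

```text
(no output)
```

View pics/m3.png

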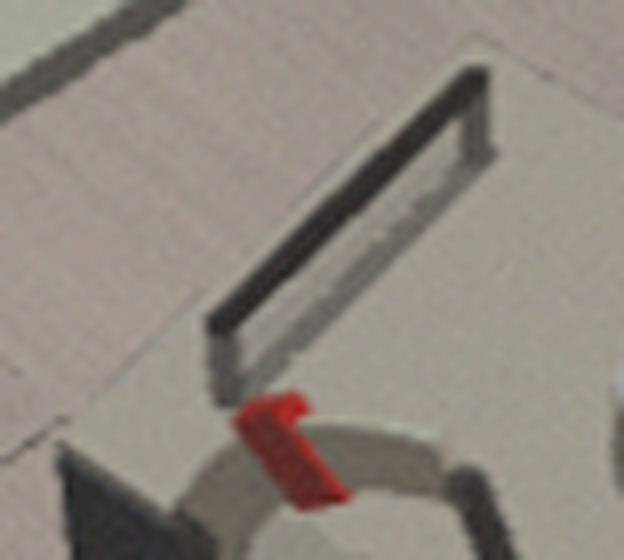

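View pics/m4.png

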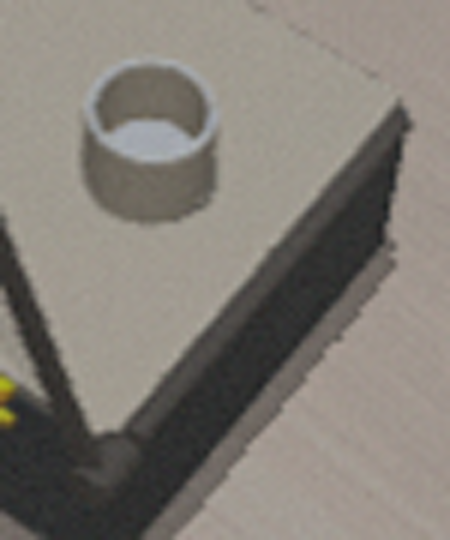

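Run:
```python
from h import *
it=camera_info("top");isc=camera_info("scene")
w=lambda q,P:P@Rz(q[2]).T+[q[0],q[1],0]
HL=.070
def pts(q):
    e0,e1=q[3],q[4]
    top=np.array([[.11,e0,.112],[.11,e1,.112],[-.11,e1,.112],[-.11,e0,.112],[HL,-.085,.155],[-HL,-.085,.155],[.124,-.027,.106]])
    sc=np.array([[.11,e1,.112],[-.11,e1,.112],[-.11,e0,.112],[-HL+.005,-.085,.154],[HL-.005,-.085,.154],[.124,-.027,.106]])
    return top,sc
UT=np.array([[212,150.75],[303.75,139.5],[315,225],[220.5,235.75],[292,151.25],[299,208.75],[266.1,138.4]])
US=np.array([[219.5,236.2],[272,185],[341.2,226.7],[272,189],[239.1,220.3],[242.8,257.8]])
def f(q,which=3):
    t,s=pts(q);r=[]
    if which&1:r.append((proj("top",w(q,t),it)-UT).ravel())
    if which&2:r.append((proj("scene",w(q,s),isc)-US).ravel())
    return np.concatenate(r)
for wh in (1,2,3):
    s=least_squares(f,[.57,.09,.11,.12,-.116],args=(wh,));print(wh,s.x.round(4));print(s.fun.reshape(-1,2).round(1).tolist())
```

```text
1 [ 0.5741  0.0989  0.112   0.1122 -0.1205]
[[0.3, -0.6], [-0.1, -0.1], [0.1, 0.1], [-0.3, 0.8], [-0.3, -0.1], [-0.1, -0.8], [0.4, 0.8]]
2 [ 0.5791  0.1033  0.1187  0.1128 -0.1155]
[[-0.1, -0.8], [0.6, 0.1], [0.5, -0.8], [-0.7, 0.8], [0.1, -0.0], [-0.4, 0.7]]
3 [ 0.5758  0.1004  0.1149  0.112  -0.1185]
[[-0.3, -1.1], [-1.6, -0.8], [-1.3, -0.6], [-0.6, 0.2], [-1.0, -0.8], [-0.7, -1.6], [-0.3, 0.2], [-0.8, -3.0], [0.0, -1.6], [0.2, -2.1], [-0.4, -0.5], [0.3, -1.5], [-0.3, -1.0]]
```

Run:
```python
from h import *
it=camera_info("top");isc=camera_info("scene")
w=lambda q,P:P@Rz(q[2]).T+[q[0],q[1],0]
for q,n,i,u in (([.5741,.0989,.112],"top",it,[248.6,128]),([.5791,.1033,.1187],"scene",isc,[252.6,243])):
    g=lambda v:(proj(n,w(q,np.array([[v[1],.12-v[2]*np.cos(v[0]),.106+v[2]*np.sin(v[0])]])),i)[0]-u)
    for x in (.12,.124,.13,.135):
        s=least_squares(lambda a:g([a[0],x,a[1]]),[.6,.147]);print(n,x,s.x.round(3))
# tray fit
U=np.array([[374.5,153],[450,156.25],[453,253.75],[375,252]])
P=np.array([[.135,.105,.022],[.135,-.105,.022],[-.135,-.105,.022],[-.135,.105,.022]])
s=least_squares(lambda q:(proj("top",w(q,P),it)-U).ravel(),[.5,-.3,0]);print("tray",s.x.round(4),s.fun.round(1))
t=w(s.x,np.array([[-.06,0,0]]));print("target",t, w(s.x,np.array([[-.045,.0,0],[-.06,.02,0]])))
```

```text
top 0.12 [0.768 0.154]
top 0.124 [0.718 0.146]
top 0.13 [0.632 0.135]
top 0.135 [0.549 0.127]
scene 0.12 [0.667 0.146]
scene 0.124 [0.722 0.148]
scene 0.13 [0.801 0.152]
scene 0.135 [0.863 0.156]
tray [ 0.5474 -0.3017 -0.0415] [-0.6 -0.2  0.6 -1.   1.   0.9 -1.   0.2]
target [[ 0.48744813 -0.29921847  0.        ]] [[ 0.50243523 -0.2998406   0.        ]
 [ 0.48827764 -0.27923568  0.        ]]
```

```bash
cat >> h.py <<'E'
from scipy.spatial.transform import Rotation as R
from station import robot
def go(pos,yaw):
    s=robot.get_state();R0=R.from_rotvec(s["tcp_rot"]);p=np.array(s["tool_pos"])
    x=[np.cos(yaw),np.sin(yaw),0];z=[0,0,-1];y=np.cross(z,x)
    Rt=R.from_matrix(np.c_[x,y,z])
    d=R0.inv().apply(np.array(pos)-p)/.03; w=np.degrees((R0.inv()*Rt).as_rotvec())/6
    return np.round(np.r_[w,d],2).tolist()
E
python3 - <<'E'
from h import *
it=camera_info("top");isc=camera_info("scene")
print(go([.217,.478,.32],1.685),go([.55,.148,.30],1.685))
print("bottle",atz("top",[130,219],.19,it),atz("scene",[404,265],.19,isc),"jar",atz("top",[197,294],.08,it))
E
```

```text
[-0.0, 0.01, -5.17, 0.0, -0.01, -2.34] [-0.0, 0.01, -5.17, -5.42, 14.65, -1.67]
bottle [0.48598193 0.39356817 0.19      ] [0.49372334 0.40528615 0.19      ] jar [0.31434381 0.25789784 0.08      ]
```

```bash
python3 -m creep '[[0,0,-0.5,0,0,-0.5,-1],[0,0,-1,0,0,-1.5,-1],[0,0,-1.5,-0.3,0.8,-2.2,-1],[0,0,-2,-0.9,2.4,-2.2,-1],[0,0,-2.6,-1.5,4,-2.2,-1],[0,0,-3.2,-2.1,5.6,-2.2,-1],[0,0,-3.8,-2.7,7.2,-2.1,-1],[0,0,-4.4,-3.3,8.9,-2,-1],[0,0,-4.8,-3.9,10.5,-1.9,-1],[0,0,-5.17,-4.5,12.1,-1.8,-1],[0,0,-5.17,-5,13.6,-1.7,-1],[0,0,-5.17,-5.3,14.4,-1.67,-1],[0,0,-5.17,-5.42,14.65,-1.67,-1],[0,0,-5.17,-5.42,14.65,-1.67,-1]]'
python3 - <<'E'
from h import *
from station import capture
import cv2,pickle
print(robot.get_state())
i=camera_info("wrist");pickle.dump(i,open("w1.pkl","wb"));cv2.imwrite("pics/w1.png",capture("wrist")[:,:,::-1])
E
```

```text
t: 1.9
tool_pos: [0.5498, 0.148, 0.2998]
tcp_rot: [-2.091, -2.345, 0.002]
force: [-0.7, -0.2, -0.3]
finger_gap: 0.999
{'t': 1.9, 'joints': array([ 1.98468103e-01,  1.73879346e-01,  1.17185885e+00, -6.65833482e-04,
        1.79703670e+00, -1.48694336e+00]), 'qd': array([ 0.02080458, -0.01488874,  0.00525163,  0.0019025 ,  0.00120938,
        0.00511272]), 'joint_efforts': array([-1.03033081e+00, -4.25508285e+01, -3.62406170e+01, -9.00604972e-02,
       -3.07319791e-02, -7.57100154e-02]), 'tool_pos': array([0.5498017 , 0.14803966, 0.29979817]), 'tcp_rot': array([-2.09060593e+00, -2.34473149e+00,  2.09692201e-03]), 'force': array([-0.73770305, -0.24568339, -0.25405122]), 'moment': array([-0.01920363,  0.00118653,  0.0414248 ]), 'finger_gap': 0.9989156948544095}
```

View pics/w1.png

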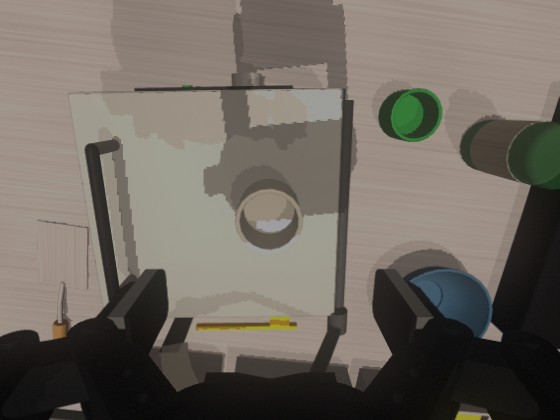

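The wrist image shows the white ramekin's rim centred at about (269,220) and the handle bar from (95,149) to about (115,300). The green cup is off to the side at (410,115).

Run:
```python
import cv2
a=cv2.imread("pics/w1.png")
cv2.imwrite("pics/w1r.png",cv2.resize(a[175:275,220:320],None,fx=6,fy=6,interpolation=2))
cv2.imwrite("pics/w1h.png",cv2.resize(a[80:320,60:180],None,fx=2.5,fy=2.5,interpolation=2))
```

```text
(no output)
```

View pics/w1r.png

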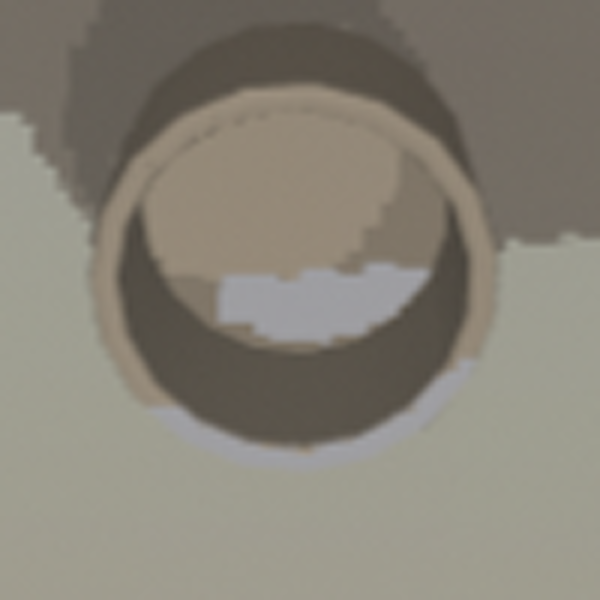

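View pics/w1h.png

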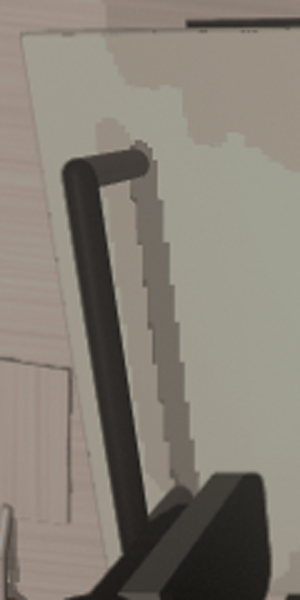

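Run:
```python
from h import *
import pickle
i=pickle.load(open("w1.pkl","rb"))
r=atz("wrist",[269.1,220.8],.157,i)
for p in ([235.3,220.8],[302.8,220.8],[269.1,189.2],[269.1,252.8]): print(atz("wrist",p,.157,i))
a=atz("wrist",[91.5,147.5],.152,i);b=atz("wrist",[112.8,288],.152,i)
d=(b-a)[:2];d/=np.linalg.norm(d);m=a[:2]+.065*d
print("ram",r,"handle",a,b,"yaw",np.arctan2(d[1],d[0]),"mid",m)
yaw=np.arctan2(d[1],d[0])
print("well from handle",m-Rz(yaw)[:2,:2]@[0,-.085])
P=np.array([[68.5,93.5],[.0,0]]) 
print("corner",atz("wrist",[68.5,93.5],.112,i),"hinge corner",atz("wrist",[344,92],.112,i))
```

```text
[0.56644413 0.12187318 0.157     ]
[0.56020018 0.17584146 0.157     ]
[0.53751962 0.145935   0.157     ]
[0.59086219 0.15206298 0.157     ]
ram [0.56331628 0.14889861 0.157     ] handle [0.52151211 0.00527059 0.152     ] [0.64158582 0.02066147 0.152     ] yaw 0.12748342457762799 mid [0.58598463 0.01353459]
well from handle [0.57517787 0.09784481]
corner [ 0.48371477 -0.03323981  0.112     ] hinge corner [0.45593409 0.20061013 0.112     ]
```

Run:
```python
from h import *
print(go([.564,.149,.138],1.69))
```

```text
[-0.01, 0.01, -0.04, -0.03, 0.48, 5.4]
```

```bash
python3 -m creep '[[0,0,0,0,0.3,0.5,-1],[0,0,0,0,0.48,1.4,-1],[0,0,0,0,0.48,2.4,-1],[0,0,0,0,0.48,3.4,-1],[0,0,0,0,0.48,4.2,-1],[0,0,0,0,0.48,4.8,-1],[0,0,0,0,0.48,5.2,-1],[0,0,0,0,0.48,5.4,-1],[0,0,0,0,0.48,5.4,-1]]' 30
python3 - <<'E'
from station import capture
import cv2
cv2.imwrite("pics/w2.png",capture("wrist")[:,:,::-1])
E
```

```text
t: 3.08
tool_pos: [0.5638, 0.1501, 0.1381]
tcp_rot: [2.09, 2.346, -0.001]
force: [-0.3, -0.1, -0.3]
finger_gap: 1.001
```

View pics/w2.png

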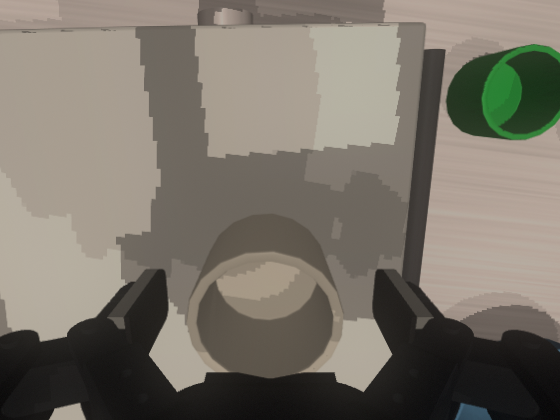

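The ramekin (rim centred near (266,315)) is between the open pads at (165,300) and (375,300). I'll close with 30 N, then lift.

```bash
python3 -m creep '[[0,0,0,0,0,0,-0.2],[0,0,0,0,0,0,0.3],[0,0,0,0,0,0,1],[0,0,0,0,0,0,1],[0,0,0,0,0,0,1],[0,0,0,0,0,0,1],[0,0,0,0,0,0,1],[0,0,0,0,0,0,1]]' 30
```

```text
t: 4.12
tool_pos: [0.5645, 0.1502, 0.1397]
tcp_rot: [2.089, 2.344, 0.002]
force: [-0.2, 0.1, 6.8]
finger_gap: 0.644
```

```bash
python3 -m creep '[[0,0,0,0,0,-0.1,1],[0,0,0,0,0,-0.3,1],[0,0,0,0,0,-0.7,1],[0,0,0,0,0,-1.3,1],[0,0,0,0,0,-2,1],[0,0,0,0,0,-2.7,1],[0,0,0,0,0,-3.3,1],[0,0,0,0,0,-3.8,1],[0,0,0,0,0,-4.2,1],[0,0,0,0,0,-4.3,1],[0,0,0,0,0,-4.3,1]]'
python3 - <<'E'
from h import *
from station import capture
import cv2
print(go([.487,-.30,.28],1.69),go([.487,-.30,.08],1.69))
cv2.imwrite("pics/w3.png",capture("wrist")[:,:,::-1])
cv2.imwrite("pics/s3.png",capture("scene")[:,:,::-1])
E
```

```text
t: 5.5
tool_pos: [0.5642, 0.1502, 0.2683]
tcp_rot: [2.089, 2.345, 0.001]
force: [-0.5, 0.5, -0.9]
finger_gap: 0.643
[0.01, 0.01, -0.04, -14.61, -4.28, -0.39] [0.01, 0.01, -0.04, -14.61, -4.29, 6.28]
```

View pics/w3.png

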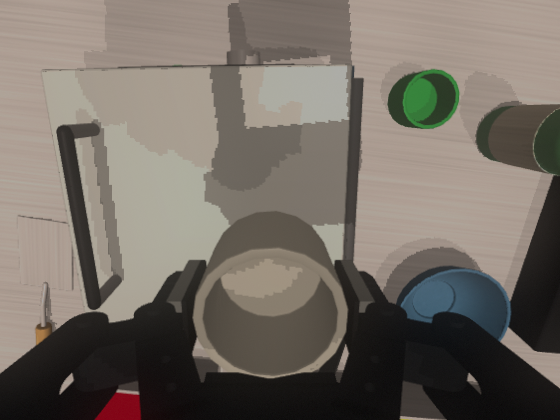

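View pics/s3.png

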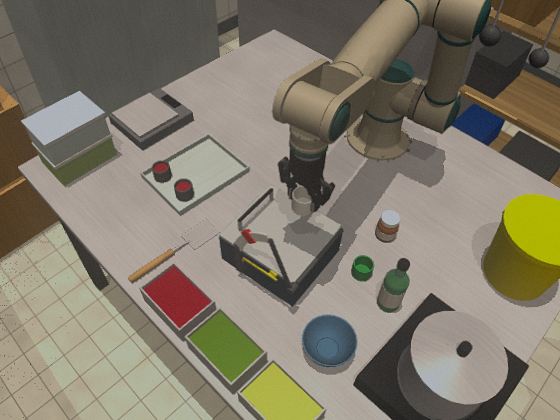

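The ramekin is held and clear: in the wrist image it sits between the pads at (270,310). Next I'll carry it to the tray.

```bash
python3 -m creep '[[0,0,0,-0.2,-0.05,-0.1,1],[0,0,0,-0.7,-0.2,-0.2,1],[0,0,0,-1.5,-0.4,-0.3,1],[0,0,0,-2.6,-0.75,-0.39,1],[0,0,0,-3.8,-1.1,-0.39,1],[0,0,0,-5,-1.45,-0.39,1],[0,0,0,-6.2,-1.8,-0.39,1],[0,0,0,-7.4,-2.15,-0.39,1],[0,0,0,-8.6,-2.5,-0.39,1],[0,0,0,-9.8,-2.85,-0.39,1],[0,0,0,-11,-3.2,-0.39,1],[0,0,0,-12.1,-3.55,-0.39,1],[0,0,0,-13.1,-3.85,-0.39,1],[0,0,0,-13.9,-4.08,-0.39,1],[0,0,0,-14.4,-4.22,-0.39,1],[0,0,0,-14.61,-4.28,-0.39,1],[0,0,0,-14.61,-4.28,-0.39,1]]'
python3 - <<'E'
from h import *
from station import capture
import cv2
print(go([.487,-.30,.034],1.69))
cv2.imwrite("pics/w4.png",capture("wrist")[:,:,::-1])
E
```

```text
t: 7.72
tool_pos: [0.4868, -0.2999, 0.2797]
tcp_rot: [2.089, 2.345, 0.0]
force: [-0.2, 0.3, -0.1]
finger_gap: 0.648
[0.01, 0.0, -0.04, 0.0, 0.0, 8.19]
```

View pics/w4.png

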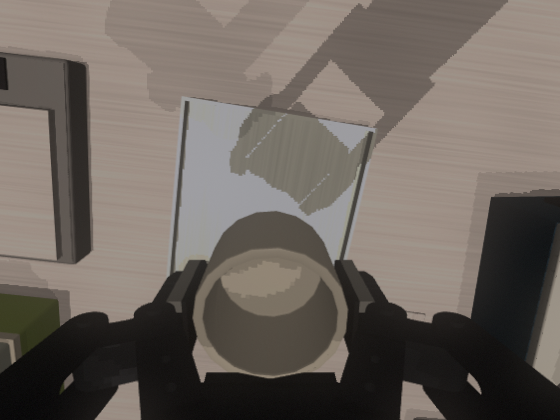

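```bash
python3 -m creep '[[0,0,0,0,0,0.3,1],[0,0,0,0,0,1,1],[0,0,0,0,0,2,1],[0,0,0,0,0,3.2,1],[0,0,0,0,0,4.4,1],[0,0,0,0,0,5.5,1],[0,0,0,0,0,6.5,1],[0,0,0,0,0,7.2,1],[0,0,0,0,0,7.6,1],[0,0,0,0,0,7.8,1],[0,0,0,0,0,7.9,1],[0,0,0,0,0,7.95,1],[0,0,0,0,0,8,1],[0,0,0,0,0,8.05,1],[0,0,0,0,0,8.05,1]]'
```

```text
t: 9.65
tool_pos: [0.4872, -0.2996, 0.0382]
tcp_rot: [2.089, 2.346, 0.001]
force: [0.5, 0.5, -0.9]
finger_gap: 0.65
```

```bash
python3 -m creep '[[0,0,0,0,0,0.05,1],[0,0,0,0,0,0.1,1],[0,0,0,0,0,0.15,1],[0,0,0,0,0,0.2,1],[0,0,0,0,0,0.2,1]]'
```

```text
t: 10.28
tool_pos: [0.4871, -0.2996, 0.0321]
tcp_rot: [2.089, 2.346, 0.0]
force: [-0.1, 0.2, -1.7]
finger_gap: 0.647
```

```bash
python3 -m creep '[[0,0,0,0,0,0.04,1],[0,0,0,0,0,0.08,1],[0,0,0,0,0,0.08,1]]'
```

```text
t: 10.65
tool_pos: [0.4875, -0.2999, 0.0317]
tcp_rot: [2.088, 2.345, 0.001]
force: [-4.3, 3.1, 9.6]
finger_gap: 0.645
```

Contact: 9.6 N upward at z 0.0317, which is where I expected it. I'll release now.

```bash
python3 -m creep '[[0,0,0,0,0,-0.03,0.2],[0,0,0,0,0,-0.03,-0.3],[0,0,0,0,0,-0.03,-0.7],[0,0,0,0,0,-0.03,-1],[0,0,0,0,0,-0.03,-1],[0,0,0,0,0,-0.03,-1],[0,0,0,0,0,-0.3,-1],[0,0,0,0,0,-0.8,-1],[0,0,0,0,0,-1.6,-1],[0,0,0,0,0,-2.6,-1],[0,0,0,0,0,-3.6,-1],[0,0,0,0,0,-4.6,-1],[0,0,0,0,0,-5.6,-1],[0,0,0,0,0,-6.6,-1],[0,0,0,0,0,-7.4,-1],[0,0,0,0,0,-7.9,-1],[0,0,0,0,0,-8,-1]]'
python3 - <<'E'
from h import *
from station import capture
import cv2
cv2.imwrite("pics/w5.png",capture("wrist")[:,:,::-1])
cv2.imwrite("pics/s5.png",capture("scene")[:,:,::-1])
E
```

```text
t: 12.78
tool_pos: [0.4873, -0.2998, 0.2731]
tcp_rot: [2.087, 2.343, 0.001]
force: [0.6, 0.3, -0.2]
finger_gap: 0.995
```

View pics/w5.png

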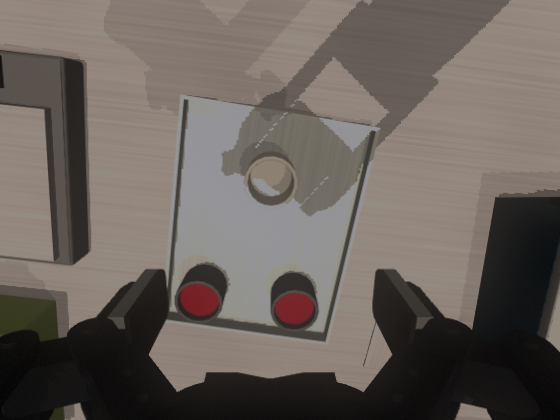

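View pics/s5.png

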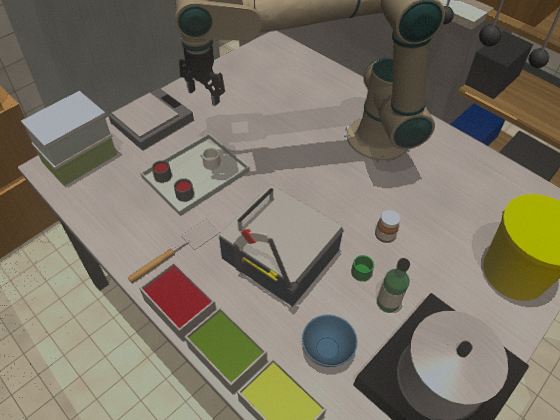

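The white ramekin stands upright in the tray's near half, at wrist (270,180) and scene (211,157). Next is the handle.

Run:
```python
from h import *
print(go([.57,.015,.27],1.69))
```

```text
[0.01, 0.01, -0.03, 10.1, 3.96, 0.04]
```

```bash
python3 -m creep '[[0,0,0,0.3,0.1,0,-1],[0,0,0,1.1,0.4,0,-1],[0,0,0,2.3,0.9,0,-1],[0,0,0,3.6,1.4,0,-1],[0,0,0,5,2,0,-1],[0,0,0,6.4,2.5,0,-1],[0,0,0,7.7,3,0,-1],[0,0,0,8.8,3.5,0,-1],[0,0,0,9.6,3.8,0,-1],[0,0,0,10.1,3.96,0,-1],[0,0,0,10.1,3.96,0,-1]]'
python3 - <<'E'
from h import *
from station import capture
import cv2,pickle
i=camera_info("wrist");pickle.dump(i,open("w6.pkl","wb"));a=capture("wrist")[:,:,::-1]
cv2.imwrite("pics/w6.png",a)
E
```

```text
t: 14.25
tool_pos: [0.5699, 0.0158, 0.2708]
tcp_rot: [2.087, 2.347, -0.0]
force: [-0.2, -0.3, -0.5]
finger_gap: 1.0
```

View pics/w6.png

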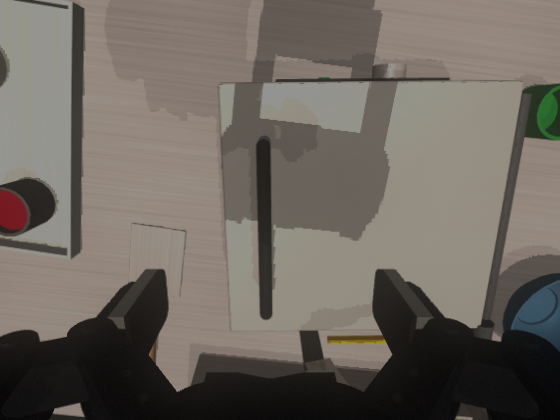

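The bar runs from (264,142) to (266,315).

Run:
```python
from h import *
import pickle
i=pickle.load(open("w6.pkl","rb"))
a=atz("wrist",[264,138],.152,i);b=atz("wrist",[266,318],.152,i)
print(a,b,(a+b)/2,np.linalg.norm(a-b),np.arctan2(b[1]-a[1],b[0]-a[0]))
m=(a+b)/2
print(go([m[0],m[1],.152],1.69))
```

```text
[0.51736815 0.005537   0.152     ] [0.65715973 0.02299383 0.152     ] [0.58726394 0.01426541 0.152     ] 0.14087735112854968 0.12423441205015831
[0.0, 0.01, -0.03, -0.09, 0.57, 3.96]
```

```bash
python3 -m creep '[[0,0,0,-0.05,0.3,0.3,-1],[0,0,0,-0.09,0.57,1,-1],[0,0,0,-0.09,0.57,1.8,-1],[0,0,0,-0.09,0.57,2.6,-1],[0,0,0,-0.09,0.57,3.3,-1],[0,0,0,-0.09,0.57,3.8,-1],[0,0,0,-0.09,0.57,4,-1],[0,0,0,-0.09,0.57,4,-1],[0,0,0,-0.09,0.57,4,-1]]' 40
python3 -m creep '[[0,0,0,0,0,0,-0.4],[0,0,0,0,0,0,0.2],[0,0,0,0,0,0,0.6],[0,0,0,0,0,0,1],[0,0,0,0,0,0,1],[0,0,0,0,0,0,1],[0,0,0,0,0,0,1],[0,0,0,0,0,0,1],[0,0,0,0,0,0,1],[0,0,0,0,0,0,1]]' 40
python3 - <<'E'
from h import *
from station import capture
import cv2
cv2.imwrite("pics/w7.png",capture("wrist")[:,:,::-1])
cv2.imwrite("pics/s7.png",capture("scene")[150:320,180:380,::-1].repeat(3,0).repeat(3,1))
E
```

```text
t: 15.42
tool_pos: [0.5877, 0.0141, 0.1519]
tcp_rot: [2.087, 2.345, 0.001]
force: [0.6, -0.3, 0.3]
finger_gap: 0.999
t: 16.68
tool_pos: [0.5877, 0.014, 0.152]
tcp_rot: [2.087, 2.344, 0.001]
force: [-1.0, -3.6, 2.0]
finger_gap: 0.099
```

View pics/w7.png

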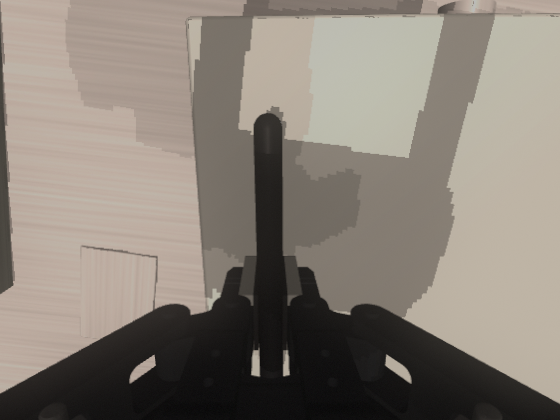

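View pics/s7.png

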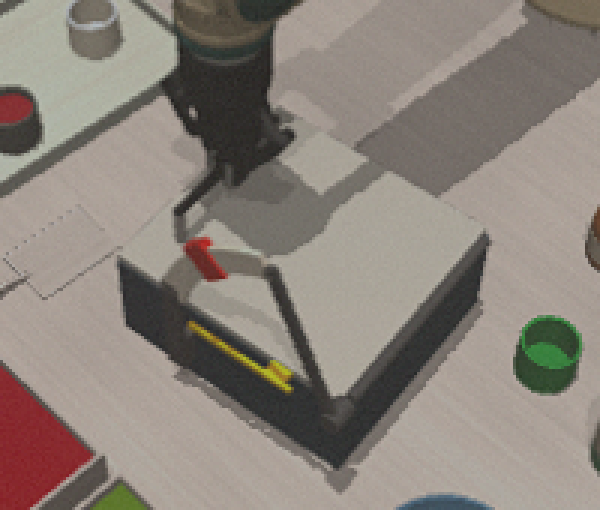

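Run:
```python
import numpy as np
for t in np.arange(0,.85,.04): print(round(t,2),round((.205*(1-np.cos(t))+.046*np.sin(t))/.03,2),round(-(.205*np.sin(t)+.046*(np.cos(t)-1))/.03,2))
```

```text
0.0 0.0 -0.0
0.04 0.07 -0.27
0.08 0.14 -0.54
0.12 0.23 -0.81
0.16 0.33 -1.07
0.2 0.44 -1.33
0.24 0.56 -1.58
0.28 0.69 -1.83
0.32 0.83 -2.07
0.36 0.98 -2.31
0.4 1.14 -2.54
0.44 1.3 -2.76
0.48 1.48 -2.98
0.52 1.67 -3.19
0.56 1.86 -3.4
0.6 2.06 -3.59
0.64 2.27 -3.78
0.68 2.48 -3.96
0.72 2.71 -4.13
0.76 2.94 -4.29
0.8 3.17 -4.44
0.84 3.41 -4.58
```

```bash
python3 -m creep '[[0,0,0,0.03,0,-0.13,1],[0,0,0,0.07,0,-0.27,1],[0,0,0,0.14,0,-0.54,1],[0,0,0,0.23,0,-0.81,1],[0,0,0,0.33,0,-1.07,1],[0,0,0,0.44,0,-1.33,1],[0,0,0,0.5,0,-1.46,1],[0,0,0,0.56,0,-1.58,1],[0,0,0,0.56,0,-1.58,1]]' 40
python3 - <<'E'
from station import capture
import cv2
cv2.imwrite("pics/s8.png",capture("scene")[150:320,180:380,::-1].repeat(3,0).repeat(3,1))
E
```

```text
t: 17.9
tool_pos: [0.5856, 0.0303, 0.1996]
tcp_rot: [2.087, 2.344, -0.001]
force: [0.7, -6.6, -2.6]
finger_gap: 0.096
```

View pics/s8.png

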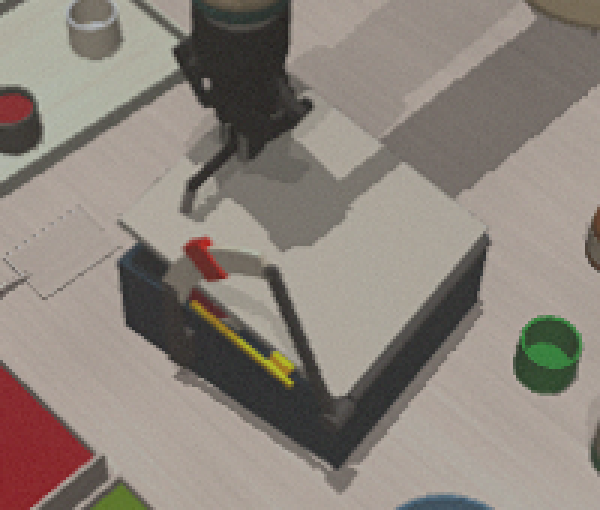

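The lid follows and the forces stay low. I'll continue to about 0.68 rad.

```bash
python3 -m creep '[[0,0,0,0.06,0,-0.13,1],[0,0,0,0.13,0,-0.25,1],[0,0,0,0.27,0,-0.49,1],[0,0,0,0.42,0,-0.73,1],[0,0,0,0.58,0,-0.96,1],[0,0,0,0.74,0,-1.18,1],[0,0,0,0.92,0,-1.4,1],[0,0,0,1.11,0,-1.61,1],[0,0,0,1.3,0,-1.82,1],[0,0,0,1.5,0,-2.01,1],[0,0,0,1.71,0,-2.2,1],[0,0,0,1.81,0,-2.29,1],[0,0,0,1.92,0,-2.38,1],[0,0,0,1.92,0,-2.38,1]]' 40
python3 - <<'E'
from station import capture
import cv2
a=capture("scene")[:,:,::-1];b=capture("top")[:,:,::-1];cv2.imwrite("pics/s9f.png",a)
cv2.imwrite("pics/s9.png",cv2.resize(a[200:290,215:315],None,fx=6.5,fy=6.5,interpolation=2))
cv2.imwrite("pics/t9.png",cv2.resize(b[105:165,200:290],None,fx=8,fy=8,interpolation=2))
E
```

```text
t: 19.7
tool_pos: [0.5783, 0.0867, 0.2725]
tcp_rot: [2.088, 2.341, -0.003]
force: [-4.1, -9.7, 4.0]
finger_gap: 0.099
```

View pics/s9.png

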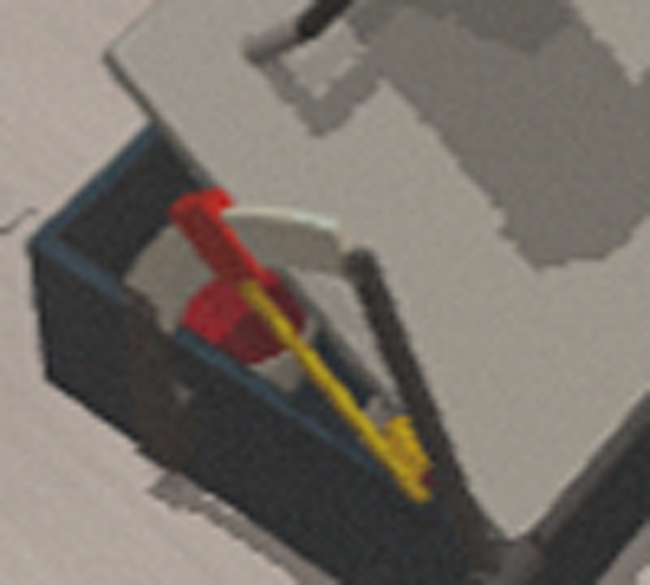

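View pics/t9.png

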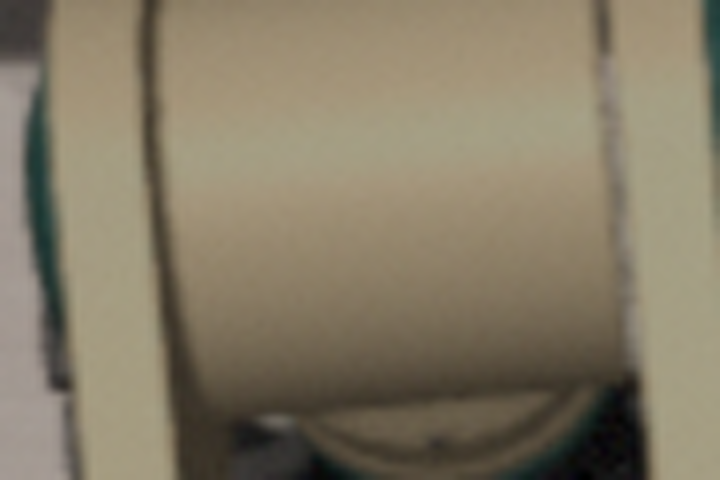

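The pointer tip at s9 (245,287) nearly meets the red block's inner edge, whose middle is at about (255,277), so I'll add about 0.03 rad.

```bash
python3 -m creep '[[0,0,0,0.06,0,-0.04,1],[0,0,0,0.11,0,-0.09,1],[0,0,0,0.17,0,-0.13,1],[0,0,0,0.17,0,-0.13,1],[0,0,0,0.17,0,-0.13,1],[0,0,0,0.17,0,-0.13,1]]' 40
python3 - <<'E'
from station import capture,robot
import cv2
a=capture("scene")[:,:,::-1];cv2.imwrite("pics/s10f.png",a)
cv2.imwrite("pics/s10.png",cv2.resize(a[225:270,230:285],None,fx=13,fy=13,interpolation=2))
print(robot.get_state()["tool_pos"],robot.get_state()["qd"].round(3))
E
```

```text
t: 20.55
tool_pos: [0.5777, 0.0915, 0.2766]
tcp_rot: [2.088, 2.341, -0.003]
force: [-1.6, -4.9, 1.0]
finger_gap: 0.097
[0.5776442  0.09152452 0.27658141] [ 0.001 -0.001  0.001 -0.001  0.001 -0.   ]
```

View pics/s10.png

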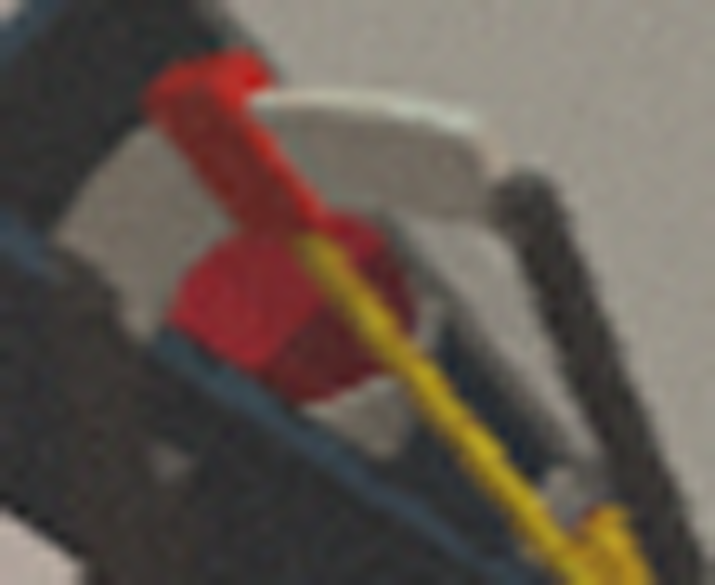

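View pics/s10f.png

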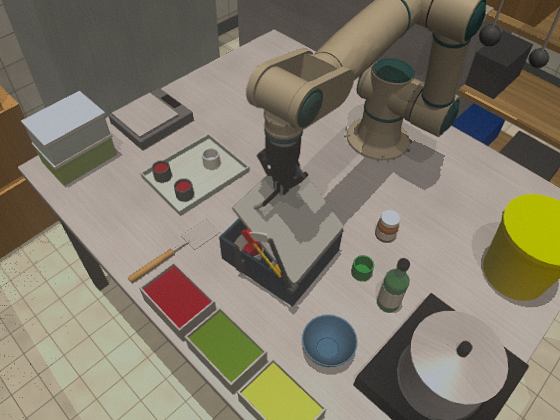

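Run:
```python
import cv2,numpy as np
a=cv2.imread("pics/scene0.png");b=cv2.imread("pics/s10f.png");c=cv2.imread("pics/s9f.png")
f=lambda i:cv2.resize(i[228:254,240:266],None,fx=15,fy=15,interpolation=0)
cv2.imwrite("pics/cmp.png",np.hstack([f(a),f(b)]))
from station import capture
cv2.imwrite("pics/w10.png",capture("wrist")[:,:,::-1])
from h import *
isc=camera_info("scene")
w=lambda q,P:P@Rz(q[2]).T+[q[0],q[1],0]
for q in ([.5791,.1033,.1187],[.5758,.1004,.1149]):
  for t in (.66,.69,.72,.75,.78):
    print(t,proj("scene",w(q,np.array([[.124,.12-.147*np.cos(t),.106+.147*np.sin(t)]])),isc).round(1))
```

```text
0.66 [[251.1 243.9]]
0.69 [[252.  243.7]]
0.72 [[252.9 243.5]]
0.75 [[253.9 243.3]]
0.78 [[254.9 243.2]]
0.66 [[251.1 242.3]]
0.69 [[252. 242.]]
0.72 [[252.9 241.8]]
0.75 [[253.9 241.7]]
0.78 [[254.9 241.5]]
```

View pics/cmp.png

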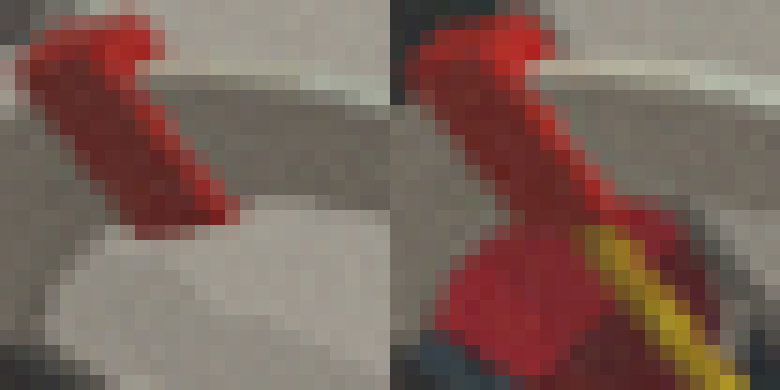

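View pics/w10.png

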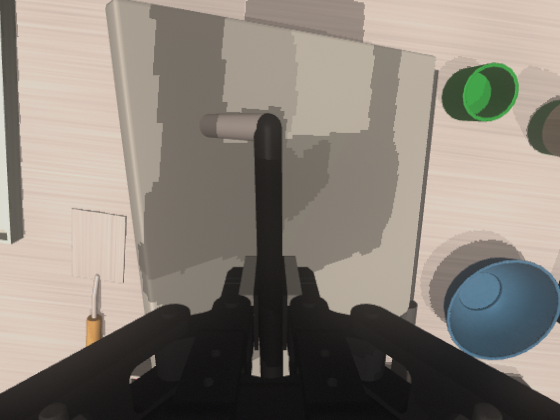

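```bash
python3 -m creep '[[0,0,0,-0.05,0,0.04,1],[0,0,0,-0.1,0,0.08,1],[0,0,0,-0.1,0,0.08,1],[0,0,0,-0.1,0,0.08,1],[0,0,0,-0.1,0,0.08,1],[0,0,0,-0.1,0,0.08,1]]' 40
python3 - <<'E'
from station import capture,robot
import cv2,numpy as np
a=capture("scene")[:,:,::-1];cv2.imwrite("pics/s11f.png",a)
f=lambda i:cv2.resize(i[228:254,240:266],None,fx=15,fy=15,interpolation=0)
cv2.imwrite("pics/cmp2.png",np.hstack([f(cv2.imread("pics/scene0.png")),f(a)]))
print(robot.get_state()["qd"].round(3))
E
```

```text
t: 21.4
tool_pos: [0.578, 0.0885, 0.2742]
tcp_rot: [2.088, 2.341, -0.004]
force: [0.2, -5.0, -0.5]
finger_gap: 0.102
[-0.    -0.002 -0.    -0.     0.    -0.   ]
```

View pics/cmp2.png

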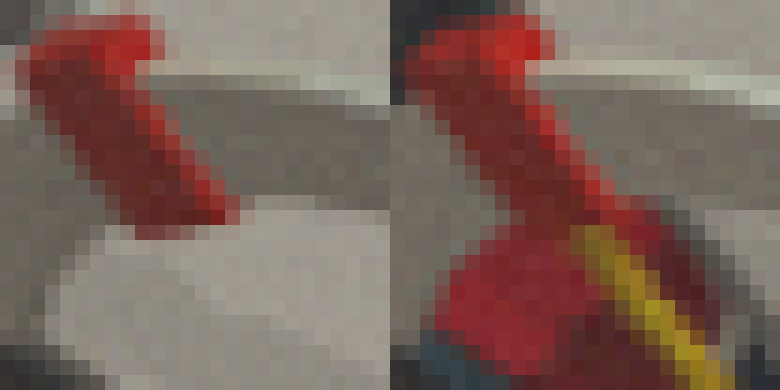

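Run:
```python
from station import ticket,robot
s=robot.get_state();print(s["t"],s["force"].round(1),s["finger_gap"])
print(ticket.sign_off())
```

```text
21.45 [ 0.5 -4.4  0.7] 0.09845829888098181
the job is handed in; nothing more can be done
None
```

I moved the white ramekin into the tray, lifted the lid to the red mark, and handed the job in at 21.45 s still holding the handle. Sign-off gave no verdict.

- **Ramekin:** I lowered it until it touched the tray floor, released it, and later pictures show it upright in the tray's near half. The other items looked undisturbed in the last full scene picture.
- **Lid:** I gripped the bar at 40 N and raised the lid slowly along the hinge arc to about 0.70 rad. The first stop looked a little past the middle of the mark, so I lowered it by about 0.02 rad.
- **Pointer:** The last scene picture shows the tip on the mark's inner edge, an estimated 5 mm or less from its middle. The limit is 13.5 mm.
- **Grip and stillness:** The opening reading stayed at the bar's size, the forces were about 5 N, and the arm was still.

**Checks that disagreed or failed:**
- The top and scene cameras placed the well about 6 mm apart.
- The mark angle read between 0.69 and 0.72 rad depending on which edge I measured.
- The arm blocked the top view at the end, so the final pointer position was seen by the scene camera only.

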